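# Reset the bench meter through its recessed button

## Robot

A 6-joint arm with a two-finger parallel gripper is mounted at the origin on the work surface. World frame = base frame: x ahead of the robot, y to its left, z up, the work surface at z = 0. Lengths are in m, angles in rad, forces in N, time in s.
With the tool pointing down it reaches from about 0.35 to 0.775 m from the base axis. Payload 5.5 kg.
Tool frame: the origin (TCP) lies at the very end of the fingers, on their centre line; the grasp point (between the pads) lies 19 mm behind it; z points along the fingers, y is the line along which they close (so a half turn about z gives the same grasp; the last joint's range is limited). The gripper opens to 85 mm and grips with 20 to 120 N. Pads are 22 mm wide; open, the fingers measure 114 mm over their backs; the gripper's body (76 mm by 85 mm) begins 54 mm behind the grasp point. The pads swing forward as they close: fully open they stand 13 mm farther back than shut.
Start: joints at [-1.403, 0.313, 0.046, 1.304, 0, 1.431], TCP at [0.174, -0.548, 0.231] pointing down, gripper open.
Joint ranges: [-2.76, 2.76], [-0.86, 1.69], [-1.03, 1.26], [-2.2, 2.34], [-1.47, 1.5], [-3.14, 3.14]. Speed limits (rad/s): [2.57, 2.57, 3.14, 3.14, 3.14, 3.14].

## Interface

Orientations are given as a unit quaternion [w, x, y, z].
In Python, from workcell import env, imaging, ticket gives the robot as it stands. The module is installed in compiled form; this text tells all that it offers.
- The arm moves only by the tool apply_moves, never from a script. Its argument "rows" is a list of rows, each an object with "xyz": the shift along the tool's x, y, z in mm, a list of three; "turn": the turn, a rotation vector about the tool's x, y, z in rad, a list of three; "grip": the opening, from 0 (shut) to 1 (fully open). A call has 1 to 12 rows; each row is the pose to reach, as a shift and turn from the pose commanded when the call began, along the tool's axes at that moment; what a row does not reach only later rows make up. A row lasts 1/12 s, in which the tool goes at most 41.7 mm and 7.16 degrees, less where a joint would pass 70% of its speed; a pose out of reach is approached as far as the arm can. A call with a gripper value outside its range is refused whole. The fingers move at their own pace and stop on an object; "force" is the grip in N (left out, the last holds). Time passes only in rows, so rows that repeat a pose let the fingers close. It gives the time, the measured TCP pose, the force, the opening and the grip force at its end, in the units of the state.
- env.get_state(): the state, without advancing time (a new reading comes with each control period).
- imaging.read_camera(name): name is "scene" or "top" or "wrist"; returns a dict with "color" (384x512x3 uint8, blue, green, red), "z_map" (384x512 float32, m along the optical axis (not along the pixel's ray), 0 where there is no reading), "camera_matrix" (3x3 intrinsics, pixels), "view" (4x4, takes a point from world to camera coordinates). Camera axes: x right, y down, z forward; pixel columns grow to the right and rows downward; lengths in m; the calibration is good to about 2 mm. A picture is of the moment at which its call begins.
- ticket.hand_in(): hands the job in; it is judged then, once.
The state is a dict: "clock": time; "joint_pos": joint angles; "qvel": joint speeds; "tau": joint torques, N m; "tcp_pos": TCP position; "orientation": TCP orientation; "wrist_force": force on the tool from outside, world axes, zero at the start; "ft_torque": the same for the moment, N m; "finger_gap": finger opening in m; "grip_force": force on a finger pad.
Only numpy, scipy, OpenCV 4.12 (cv2) and the standard library are available. Lean on these libraries where they do the work, as an engineer would, in place of code of your own. Each camera call takes 0.05 s, during which the arm holds its last target. There are 200 camera calls.

## Task

Take the orange-handled reset probe out of its wooden stand and, with its tip, push the red reset button at the bottom of the blue-framed square well in the bench meter's sloping face fully down; keep it fully down for about a second, then let it spring back up. Feel for it: do not lean hard on the meter or shove it out of place. Put the probe back in its stand, standing upright with its collar down on the wood, let go, and leave the tape roll, the flux bottle and the screwdriver where they are.

Things in the scene. Friction and masses are not known exactly. Their poses are not given: they have to be found in the camera images.
- meter: white bench meter, loose, 1.4 kg, on a front foot and a rear bail. Case 150 long, 160 wide (y), 45 thick, propped so that its face slopes 30 degrees, looking up and towards the meter's -x; far edge about 120 above the table. Origin on the table under the middle of the case, z up; at yaw 0 the low front edge faces the robot
- well (a point): mouth centre of the blue-framed well, level with the face, right of its middle (-y). Frame: x up the slope, y to the meter's left, z straight out of the face (30 degrees from vertical, leaning to the meter's -x). Square hole 18 x 18 going straight in along -z, too narrow for fingers; only the button cap stops a tip in it
- reset_button (a joint): red reset button deep in the well, cap 15 across; its top at rest lies between 4 and 14 below the mouth, differing from time to time and not measured: feel for it. Value in m: 0 = up, 0.006 = fully down at a hard stop, pressed along the well (-z of well). Sprung back: 1.8 N to start, 6 N fully down
- stand: fixed light-wood block 80 x 80, 56 high. Origin at the centre of its underside, z up
- stand_hole0 (a point): centre of the mouth of the stand's round hole, on its top face, 56 above the table; 16 across, 52 deep; z up
- probe: reset probe, about 45 g, 131 long. Origin at the middle of its tip, z along the probe towards the handle. White round pin 8 across from 0 to 50, black round collar 30 across from 50 to 56, orange square handle 16 x 16 (sides along x and y) from 56 to 131. Stands in the stand with the collar resting on the wood and the tip 50 below the mouth of the hole
- tape: bystander: red tape roll lying flat, 70 across, 18 high; origin at the centre of its underside
- flux: bystander: small amber flux bottle, 36 across, 75 tall, standing; origin at the centre of its underside
- driver: bystander: screwdriver 160 long lying on the table, along its own x; origin about at its middle
Not all that is in view belongs to the job. Leave any yellow look-alike of the probe alone. Of the things that look like the stand, take the one that is nearest to the robot's base at the start.

How it is judged:
By the outcome, as a careful person would: the job done as asked, in the order asked, and still so for the second after the job is handed in, with the robot touching nothing.
It also fails if it takes over 59 s, if anything falls off the work surface, if the arm or the gripper's body presses on something with over 40 N, if the wrist force passes 120 N, or if a joint passes its speed limit or range.

## Working session

There is one attempt and no reset: what is moved stays moved. The work goes in short steps, Python scripts to look and compute and a tool call to move; the robot and the scene stay as the last step left them, time stands still between calls to the robot, and variables do not carry over. Pictures are saved under pics/ and viewed, at most 10 in all, crops included, and the job is handed in when it is done.

Besides the shell and the picture viewer there is one more tool, called after ">>>" as a command line: name --argument value ..., lists and objects as JSON in quotes. apply_moves: Moves the arm, as the interface text tells. Its arguments: {"type":"object","properties":{"rows":{"type":"array"},"force":{"type":"number"}},"required":["rows"]}

```bash
mkdir -p pics
cat > h.py <<'E'
import numpy as np, cv2
from workcell import env, imaging, ticket
from scipy.spatial.transform import Rotation as R
def cam(n):
    d=imaging.read_camera(n); return d
def pts(d):
    z=d['z_map']; K=d['camera_matrix']; v,u=np.indices(z.shape)
    c=np.stack([(u-K[0,2])/K[0,0]*z,(v-K[1,2])/K[1,1]*z,z],-1)
    V=np.linalg.inv(d['view']); return c@V[:3,:3].T+V[:3,3]
def ray(d,uv,h):
    K=d['camera_matrix'];V=np.linalg.inv(d['view'])
    r=V[:3,:3]@np.linalg.inv(K)@np.array([uv[0],uv[1],1.]);o=V[:3,3]
    return o+r*(h-o[2])/r[2]
def rot():
    q=env.get_state()['orientation']; return R.from_quat([q[1],q[2],q[3],q[0]])
E
python3 - <<'E'
from h import *
import pickle
s=env.get_state()
for k in s: print(k,np.round(s[k],4))
D={n:cam(n) for n in('scene','top')}
pickle.dump(D,open('d0.pkl','wb'))
for n in D:
    cv2.imwrite(f'pics/{n}0.png',cv2.resize(D[n]['color'],(800,600),interpolation=cv2.INTER_CUBIC))
    print(n,D[n]['camera_matrix'],np.linalg.inv(D[n]['view']).round(3))
E
```

```text
clock 0.0
joint_pos [-1.4026  0.314   0.045   1.3036  0.      1.4312]
qvel [-0.0002  0.0015  0.0007 -0.0009 -0.0015  0.0011]
tau [ 7.00000e-04 -4.80631e+01  2.98532e+01  1.95000e-02 -1.00000e-04
 -0.00000e+00]
tcp_pos [ 0.1741 -0.5475  0.2304]
orientation [-9.000e-04  9.882e-01  1.533e-01  0.000e+00]
wrist_force [ 0.1976 -0.5528 -0.3753]
ft_torque [ 0.0301 -0.0018 -0.0057]
grip_force 0.0
finger_gap 0.0854
scene [[350.4349969    0.         252.17035827]
 [  0.         350.4349969  195.17522625]
 [  0.           0.           1.        ]] [[-0.553  0.628 -0.547  0.946]
 [ 0.833  0.403 -0.379  0.254]
 [-0.017 -0.666 -0.746  0.616]
 [ 0.     0.     0.     1.   ]]
top [[450.06543411   0.         257.99620013]
 [  0.         450.06543411 186.89099528]
 [  0.           0.           1.        ]] [[ 0.019 -0.994  0.108  0.493]
 [-1.    -0.018  0.015 -0.001]
 [-0.013 -0.108 -0.994  0.962]
 [ 0.     0.     0.     1.   ]]
```

View pics/scene0.png

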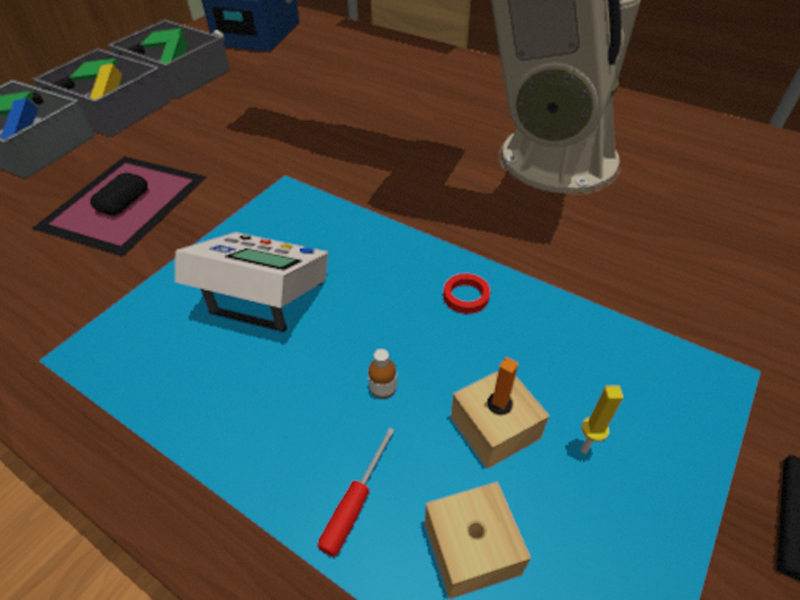

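View pics/top0.png

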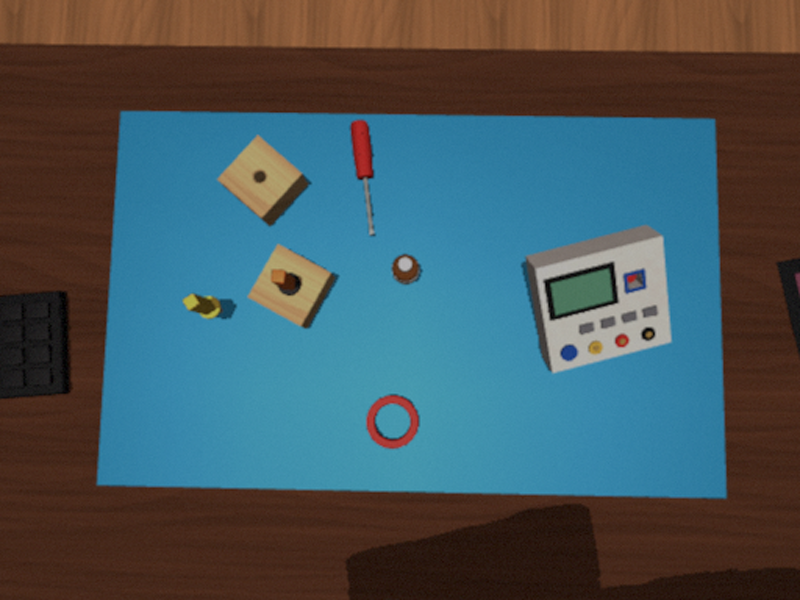

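The top view (800x600) shows the probe in its stand at about (282,280), with the spare stand at (262,178) and the yellow look-alike at (202,305). The meter's blue well is at (635,281), the flux at (405,268), the tape at (392,421) and the driver at (365,180). The scene view agrees. Next I'll measure.

Run:
```python
from h import *
import pickle
D=pickle.load(open('d0.pkl','rb'))
d=D['top'];P=pts(d);hsv=cv2.cvtColor(d['color'],cv2.COLOR_BGR2HSV)
S=512/800
def box(a,b,c,e):
    m=np.zeros(P.shape[:2],bool); m[int(b*S):int(e*S),int(a*S):int(c*S)]=1; return m
# stand top
z=P[...,2]
m=box(235,235,345,335)&(abs(z-.056)<.006)
c,_=cv2.findContours(m.astype(np.uint8),0,2); c=max(c,key=cv2.contourArea)
r=cv2.minAreaRect(c); print('stand',ray(d,r[0],.056),[ray(d,p,.056)[:2].round(4) for p in cv2.boxPoints(r)])
m=box(235,235,345,335)&(z>.085); p=P[m]; print('handle',len(p),np.median(p,0),p.max(0))
zt=p[:,2].max(); print('z dist',np.percentile(p[:,2],[10,50,90]))
mt=m&(z>.12); c,_=cv2.findContours(mt.astype(np.uint8),0,2); c=max(c,key=cv2.contourArea); r=cv2.minAreaRect(c)
print('htop',r,ray(d,r[0],.137),[ray(d,q,.137)[:2].round(4) for q in cv2.boxPoints(r)])
# meter face
V=hsv
m=box(515,220,680,380)&(z>.03)&(hsv[...,2]>150)&(hsv[...,1]<60)
p=P[m]
for i in range(5):
    A=np.c_[p[:,:2],np.ones(len(p))]; w=np.linalg.lstsq(A,p[:,2],rcond=None)[0]; e=p[:,2]-A@w; p=p[abs(e)<.003+.01*(i<2)]
n=np.array([-w[0],-w[1],1]);n/=np.linalg.norm(n);print('plane',w,'n',n,'tilt',np.degrees(np.arccos(n[2])),'yaw',np.degrees(np.arctan2(-n[1],-n[0])),e.std())
# well
m=box(615,262,655,300)&(hsv[...,0]>105)&(hsv[...,0]<130)&(hsv[...,1]>120)
c,_=cv2.findContours(m.astype(np.uint8),0,2); c=max(c,key=cv2.contourArea); r=cv2.minAreaRect(c);print(r)
K=d['camera_matrix'];Vi=np.linalg.inv(d['view'])
def onpl(uv):
    rr=Vi[:3,:3]@np.linalg.inv(K)@np.array([uv[0],uv[1],1.]);o=Vi[:3,3]
    n0=np.array([-w[0],-w[1],1]); t=(w[2]-n0@o)/(n0@rr); return o+rr*t
print('well',onpl(r[0]),[onpl(q).round(4) for q in cv2.boxPoints(r)])
mf=box(515,220,680,380)&(abs(P[...,2]-(P[...,:2]@w[:2]+w[2]))<.003)&(z>.035)
c,_=cv2.findContours(mf.astype(np.uint8),0,2); c=max(c,key=cv2.contourArea); r=cv2.minAreaRect(c);print('face',[onpl(q).round(4) for q in cv2.boxPoints(r)],onpl(r[0]))
```

```text
stand [0.59893091 0.16195614 0.056     ] [array([0.5823, 0.2161]), array([0.6541, 0.1798]), array([0.6156, 0.1077]), array([0.5445, 0.1443])]
handle 148 [0.59696101 0.1573802  0.13605451] [0.60750615 0.16956519 0.96223933]
z dist [0.09826318 0.13605451 0.38726523]
htop ((178.0, 176.5), (9.0, 10.0), 90.0) [0.59879477 0.15967514 0.137     ] [array([0.607 , 0.1693]), array([0.6074, 0.1507]), array([0.5906, 0.1501]), array([0.5902, 0.1686])]
plane [ 0.5547489   0.16755415 -0.196382  ] n [-0.47997914 -0.14497099  0.86521872] tilt 30.092309910439884 yaw 16.806207657911692 0.0013366895757728223
((406.0, 179.5), (13.0, 12.0), 90.0)
well [ 0.6063048  -0.27455561  0.09396198] [array([ 0.6176, -0.2606,  0.1025]), array([ 0.6185, -0.2847,  0.099 ]), array([ 0.5949, -0.2888,  0.0852]), array([ 0.594 , -0.2643,  0.0889])]
face [array([ 0.6158, -0.1344,  0.1227]), array([ 0.6606, -0.2991,  0.12  ]), array([ 0.5392, -0.3572,  0.0429]), array([ 0.4919, -0.1802,  0.0463])] [ 0.578977   -0.24152858  0.08433574]
```

>>> apply_moves --rows '[{"xyz": [572,-560,-20],"turn": [0,0,-1.57],"grip": 1},{"xyz": [572,-560,-20],"turn": [0,0,-1.57],"grip": 1},{"xyz": [572,-560,-20],"turn": [0,0,-1.57],"grip": 1},{"xyz": [572,-560,-20],"turn": [0,0,-1.57],"grip": 1},{"xyz": [572,-560,-20],"turn": [0,0,-1.57],"grip": 1},{"xyz": [572,-560,-20],"turn": [0,0,-1.57],"grip": 1},{"xyz": [572,-560,-20],"turn": [0,0,-1.57],"grip": 1},{"xyz": [572,-560,-20],"turn": [0,0,-1.57],"grip": 1},{"xyz": [572,-560,-20],"turn": [0,0,-1.57],"grip": 1},{"xyz": [572,-560,-20],"turn": [0,0,-1.57],"grip": 1},{"xyz": [572,-560,-20],"turn": [0,0,-1.57],"grip": 1},{"xyz": [572,-560,-20],"turn": [0,0,-1.57],"grip": 1}]'

```text
clock: 1.1
tcp_pos: [0.4089, -0.1045, 0.2438]
orientation: [0.0, 0.616, 0.788, -0.0]
wrist_force: [1.2, 0.1, -0.6]
finger_gap: 0.0858
grip_force: 0.0
```

```bash
cat >> h.py <<'E'
def go(p,Rt=None):
    s=env.get_state(); r=rot(); print('t',round(s['clock'],2),'tcp',s['tcp_pos'].round(4) if hasattr(s['tcp_pos'],'round') else s['tcp_pos'],'j',np.round(s['joint_pos'],2),'F',np.round(s['wrist_force'],2),'gap',s['finger_gap'])
    print('shift mm',(r.inv().apply(np.array(p)-s['tcp_pos'])*1000).round(1),'turn',(r.inv()*Rt).as_rotvec().round(4) if Rt is not None else '')
def down(yaw): # tool x at yaw, z down
    c,s=np.cos(yaw),np.sin(yaw); return R.from_matrix(np.array([[c,s,0],[s,-c,0],[0,0,-1]]))
E
python3 - <<'E'
from h import *
go([.55,.16,.25],down(.307+1.57))
E
```

```text
t 1.1 tcp [ 0.4089 -0.1045  0.2438] j [-0.44  0.01 -0.29  1.27 -0.    0.89] F [ 1.23  0.14 -0.56] gap 0.08581221492390646
shift mm [222.8 200.6  -6.3] turn [ 0.      0.0002 -0.0633]
```

>>> apply_moves --rows '[{"xyz": [217,185,-6],"turn": [0,0,-0.06],"grip": 1},{"xyz": [217,185,-6],"turn": [0,0,-0.06],"grip": 1},{"xyz": [217,185,-6],"turn": [0,0,-0.06],"grip": 1},{"xyz": [217,185,-6],"turn": [0,0,-0.06],"grip": 1},{"xyz": [217,185,-6],"turn": [0,0,-0.06],"grip": 1},{"xyz": [217,185,-6],"turn": [0,0,-0.06],"grip": 1},{"xyz": [217,185,-6],"turn": [0,0,-0.06],"grip": 1},{"xyz": [217,185,-6],"turn": [0,0,-0.06],"grip": 1},{"xyz": [217,185,-6],"turn": [0,0,-0.06],"grip": 1},{"xyz": [217,185,-6],"turn": [0,0,-0.06],"grip": 1}]'

```text
clock: 1.93
tcp_pos: [0.5369, 0.1478, 0.249]
orientation: [-0.001, 0.594, 0.804, -0.001]
wrist_force: [-0.3, -0.3, -0.5]
finger_gap: 0.0852
grip_force: 0.0
```

Run:
```python
from h import *
go([.55,.16,.25],down(.307+1.57))
d=cam('wrist'); print(np.linalg.inv(d['view']).round(3),d['camera_matrix'][0])
cv2.imwrite('pics/w1.png',d['color'])
import pickle; pickle.dump(d,open('w1.pkl','wb'))
```

```text
t 1.93 tcp [0.5369 0.1478 0.249 ] j [ 0.12  0.28  0.04  1.33 -0.    1.4 ] F [-0.34 -0.27 -0.55] gap 0.08523785098242893
shift mm [ 7.8 16.1 -1. ] turn [-0.0019  0.0001 -0.0085]
[[ 0.956  0.28   0.091  0.513]
 [ 0.294 -0.907 -0.302  0.226]
 [-0.002  0.315 -0.949  0.392]
 [ 0.     0.     0.     1.   ]] [292.43857436   0.         254.93871901]
```

View pics/w1.png

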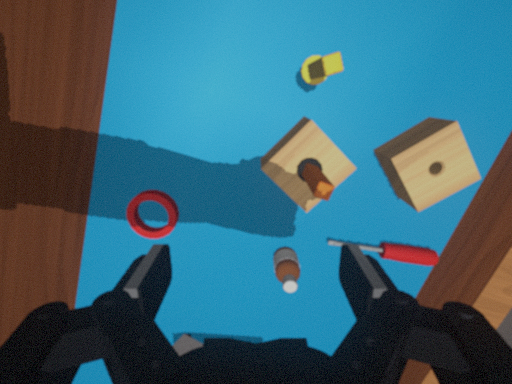

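The wrist view shows the orange handle top at about (320,190), above its collar at (310,170). Next I'll measure the handle top's centre and yaw in this view.

Run:
```python
from h import *
import pickle
d=pickle.load(open('w1.pkl','rb'));P=pts(d);z=P[...,2]
hsv=cv2.cvtColor(d['color'],cv2.COLOR_BGR2HSV)
b=np.zeros(z.shape,bool); b[120:220,250:370]=1
print('ztop',np.sort(z[b])[-40::6].round(4))
m=b&(abs(z-.137)<.005); 
c,_=cv2.findContours(m.astype(np.uint8),0,1); c=max(c,key=cv2.contourArea); print(len(c),m.sum())
w=np.array([ray(d,q[0],.137)[:2] for q in c],np.float32)
r=cv2.minAreaRect(w*1000); print('rect mm',r, P[m].mean(0), ray(d,np.argwhere(m)[:,::-1].mean(0),.137))
mt=b&(hsv[...,2]>150)&(hsv[...,0]<15)&(hsv[...,1]>170)
c,_=cv2.findContours(mt.astype(np.uint8),0,1); c=max(c,key=cv2.contourArea)
w=np.array([ray(d,q[0],.137)[:2] for q in c],np.float32);print('colour rect',cv2.minAreaRect(w*1000))
m=b&(abs(z-.056)<.004); c,_=cv2.findContours(m.astype(np.uint8),0,1); c=max(c,key=cv2.contourArea)
w=np.array([ray(d,q[0],.056)[:2] for q in c],np.float32);print('stand',cv2.minAreaRect(w*1000))
cr=cv2.resize(d['color'][135:215,270:350],(480,480),interpolation=cv2.INTER_CUBIC); cv2.imwrite('pics/w1c.png',cr)
```

```text
ztop [0.3915 0.3915 0.3915 0.3915 0.3915 0.3915 0.3915]
57 295
rect mm ((597.627685546875, 161.1204833984375), (16.135852813720703, 16.712949752807617), 88.02339935302734) [0.59788943 0.16100551 0.13647438] [0.59771219 0.16115864 0.137     ]
colour rect ((599.8680419921875, 159.8668670654297), (11.919723510742188, 5.329092979431152), 22.67574691772461)
stand ((597.5911254882812, 161.10531616210938), (80.01921081542969, 80.83422088623047), 62.4832649230957)
```

View pics/w1c.png

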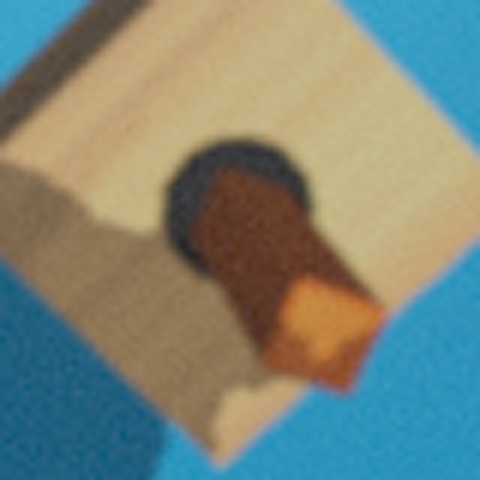

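Run:
```python
from h import *
go([.5977,.1611,.16],down(np.radians(88)))
```

```text
t 1.98 tcp [0.5369 0.1472 0.2493] j [ 0.12  0.27  0.04  1.33 -0.    1.4 ] F [0.55 0.58 0.51] gap 0.08540611976800912
shift mm [-4.5 62.3 89.3] turn [-0.0014  0.0004  0.3315]
```

>>> apply_moves --rows '[{"xyz": [-4.5,62.3,40],"turn": [0,0,0.3315],"grip": 1},{"xyz": [-4.5,62.3,89],"turn": [0,0,0.3315],"grip": 1},{"xyz": [-4.5,62.3,89],"turn": [0,0,0.3315],"grip": 1},{"xyz": [-4.5,62.3,89],"turn": [0,0,0.3315],"grip": 1},{"xyz": [-4.5,62.3,89],"turn": [0,0,0.3315],"grip": 1},{"xyz": [-4.5,62.3,89],"turn": [0,0,0.3315],"grip": 1},{"xyz": [-4.5,62.3,89],"turn": [0,0,0.3315],"grip": 1}]'

```text
clock: 2.57
tcp_pos: [0.599, 0.1612, 0.1635]
orientation: [0.001, 0.719, 0.695, 0.001]
wrist_force: [-0.6, 0.2, 1.0]
finger_gap: 0.0855
grip_force: 0.0
```

Run:
```python
from h import *
go([.5977,.1611,.074],down(np.radians(88)))
```

```text
t 2.57 tcp [0.599  0.1612 0.1635] j [ 0.13  0.42  0.04  1.18 -0.    1.74] F [-0.62  0.21  1.05] gap 0.08551900309156575
shift mm [-0.1 -1.6 89.5] turn [ 0.0034 -0.0004  0.0008]
```

>>> apply_moves --rows '[{"xyz": [0,-1,30],"turn": [0,0,0],"grip": 1},{"xyz": [0,-1,60],"turn": [0,0,0],"grip": 1},{"xyz": [0,-1,80],"turn": [0,0,0],"grip": 1},{"xyz": [0,-1,88],"turn": [0,0,0],"grip": 1},{"xyz": [0,-1,88],"turn": [0,0,0],"grip": 1},{"xyz": [0,-1,88],"turn": [0,0,0],"grip": 1},{"xyz": [0,-1,88],"turn": [0,0,0],"grip": 0.5},{"xyz": [0,-1,88],"turn": [0,0,0],"grip": 0.3},{"xyz": [0,-1,88],"turn": [0,0,0],"grip": 0.2}]' --force 50

```text
clock: 3.32
tcp_pos: [0.5985, 0.1619, 0.0745]
orientation: [0.001, 0.719, 0.695, 0.001]
wrist_force: [0.2, -0.5, -0.8]
finger_gap: 0.0514
grip_force: 0.0
```

>>> apply_moves --rows '[{"xyz": [0,0,0],"turn": [0,0,0],"grip": 0.1},{"xyz": [0,0,0],"turn": [0,0,0],"grip": 0},{"xyz": [0,0,0],"turn": [0,0,0],"grip": 0},{"xyz": [0,0,0],"turn": [0,0,0],"grip": 0},{"xyz": [0,0,0],"turn": [0,0,0],"grip": 0}]' --force 50

```text
clock: 3.73
tcp_pos: [0.5977, 0.1618, 0.0732]
orientation: [0.0, 0.719, 0.695, 0.0]
wrist_force: [-0.2, -0.5, 3.8]
finger_gap: 0.0156
grip_force: 49.1
```

Run:
```python
from h import *
go([.5977,.1611,.074],down(np.radians(88)))
```

```text
t 3.73 tcp [0.5977 0.1618 0.0732] j [ 0.13  0.48 -0.1   0.99 -0.    1.74] F [-0.22 -0.47  3.76] gap 0.015584451739264383
shift mm [-0.7  0.  -0.8] turn [ 0.0007 -0.0001  0.0005]
```

>>> apply_moves --rows '[{"xyz": [0,0,-10],"turn": [0,0,0],"grip": 0},{"xyz": [0,0,-30],"turn": [0,0,0],"grip": 0},{"xyz": [0,0,-55],"turn": [0,0,0],"grip": 0},{"xyz": [0,0,-80],"turn": [0,0,0],"grip": 0},{"xyz": [0,0,-120],"turn": [0,0,0],"grip": 0},{"xyz": [0,0,-160],"turn": [0,0,0],"grip": 0},{"xyz": [0,0,-185],"turn": [0,0,0],"grip": 0},{"xyz": [0,0,-185],"turn": [0,0,0],"grip": 0},{"xyz": [0,0,-185],"turn": [0,0,0],"grip": 0}]'

```text
clock: 4.48
tcp_pos: [0.5984, 0.1619, 0.2601]
orientation: [0.001, 0.719, 0.695, 0.002]
wrist_force: [-0.7, 0.3, -1.0]
finger_gap: 0.0153
grip_force: 48.8
```

```bash
cat >> h.py <<'E'
n=np.array([-0.480,-0.145,0.8652]); n/=np.linalg.norm(n)
# fixed target rotation: minimal tilt from down(88deg) to tool z=-n
D0=down(np.radians(88)); ax=np.cross([0,0,-1],-n); RT=R.from_rotvec(ax/np.linalg.norm(ax)*np.arccos(n[2]))*D0
E
python3 - <<'E'
from h import *
w=np.array([.6063,-.2746,.0940])
print(RT.as_matrix().round(3))
go(w+n*(.0672+.06),RT)
E
```

```text
[[-0.007  0.877  0.48 ]
 [ 0.987 -0.072  0.145]
 [ 0.162  0.475 -0.865]]
t 4.48 tcp [0.5984 0.1619 0.2601] j [ 0.13  0.4   0.23  1.41 -0.    1.74] F [-0.69  0.26 -0.96] gap 0.01529247225812218
shift mm [-456.5  -37.6   55.6] turn [-0.4931  0.1686  0.0006]
```

>>> apply_moves --rows '[{"xyz": [-456,-37,0],"turn": [-0.493,0.169,0],"grip": 0},{"xyz": [-456,-37,0],"turn": [-0.493,0.169,0],"grip": 0},{"xyz": [-456,-37,0],"turn": [-0.493,0.169,0],"grip": 0},{"xyz": [-456,-37,0],"turn": [-0.493,0.169,0],"grip": 0},{"xyz": [-456,-37,20],"turn": [-0.493,0.169,0],"grip": 0},{"xyz": [-456,-37,40],"turn": [-0.493,0.169,0],"grip": 0},{"xyz": [-456,-37,45],"turn": [-0.493,0.169,0],"grip": 0},{"xyz": [-456,-37,45],"turn": [-0.493,0.169,0],"grip": 0},{"xyz": [-456,-37,45],"turn": [-0.493,0.169,0],"grip": 0},{"xyz": [-456,-37,45],"turn": [-0.493,0.169,0],"grip": 0},{"xyz": [-456,-37,45],"turn": [-0.493,0.169,0],"grip": 0},{"xyz": [-456,-37,45],"turn": [-0.493,0.169,0],"grip": 0}]'

```text
clock: 5.48
tcp_pos: [0.5427, -0.2982, 0.2089]
orientation: [0.116, 0.697, 0.669, 0.228]
wrist_force: [0.1, -0.3, -1.3]
finger_gap: 0.0154
grip_force: 49.0
```

Run:
```python
from h import *
w=np.array([.6063,-.2746,.0940])
go(w+n*(.0672+.06),RT)
```

```text
t 5.48 tcp [ 0.5427 -0.2982  0.2089] j [-0.86  0.19 -0.28  0.87  0.47  0.81] F [ 0.13 -0.32 -1.34] gap 0.01541474588279694
shift mm [ 4.3 -0.5  6.2] turn [-0.0071  0.0023 -0.0064]
```

>>> apply_moves --rows '[{"xyz": [4.3,-0.5,6],"turn": [-0.007,0.002,-0.006],"grip": 0},{"xyz": [4.3,-0.5,6],"turn": [-0.007,0.002,-0.006],"grip": 0},{"xyz": [4.3,-0.5,6],"turn": [-0.007,0.002,-0.006],"grip": 0}]'

```text
clock: 5.73
tcp_pos: [0.5463, -0.2852, 0.2064]
orientation: [0.118, 0.692, 0.673, 0.232]
wrist_force: [0.4, 0.8, 0.2]
finger_gap: 0.0155
grip_force: 49.0
```

Run:
```python
from h import *
import pickle
w=np.array([.6063,-.2746,.0940])
go(w+n*(.0672+.06),RT)
D={k:cam(k) for k in('wrist','top','scene')}; pickle.dump(D,open('d2.pkl','wb'))
s=env.get_state(); tip=s['tcp_pos']+rot().apply([0,0,.0672])
for k,d in D.items():
    for nm,p in(('well',w),('tip',tip)):
        c=d['view']@np.r_[p,1]; u=d['camera_matrix']@c[:3]; print(k,nm,(u[:2]/u[2]).round(1))
a=D['wrist']['color']; b=D['top']['color'][120:260,320:470]; c=D['scene']['color'][110:230,90:240]
f=lambda i:cv2.resize(i,(390,300),interpolation=cv2.INTER_CUBIC)
cv2.imwrite('pics/m2.png',np.vstack([np.hstack([f(b),f(c)]),np.hstack([f(a),f(a[150:300,180:375])])]))
```

```text
t 5.73 tcp [ 0.5463 -0.2852  0.2064] j [-0.84  0.18 -0.3   0.85  0.48  0.81] F [0.36 0.8  0.2 ] gap 0.015528617727283893
shift mm [-8.1 -1.5  0.3] turn [ 0.0003 -0.0047  0.0054]
wrist well [253.8 188.6]
wrist tip [258.  203.8]
top well [406.  179.5]
top tip [416.8 190.3]
scene well [142.3 159.2]
scene tip [144.3 132.4]
```

View pics/m2.png

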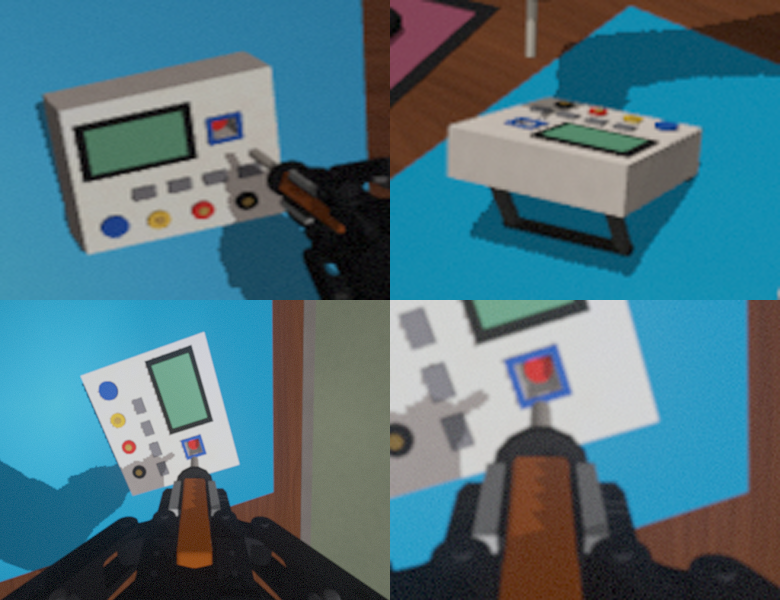

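In the composite, the top and wrist views show the tip just below the frame. The tip is near top pixel (416,191), and the blue frame is near wrist pixel (254,188) with the red cap visible inside. Both fall where predicted, so I'll refine the well centre and yaw from the wrist view.

Run:
```python
from h import *
import pickle
D=pickle.load(open('d2.pkl','rb'));w=np.array([.6063,-.2746,.0940])
def onpl(d,uv):
    V=np.linalg.inv(d['view']);r=V[:3,:3]@np.linalg.inv(d['camera_matrix'])@np.array([uv[0],uv[1],1.]);o=V[:3,3]
    return o+r*(n@(w-o))/(n@r)
for k,(u,v) in(('wrist',(254,188)),('top',(406,180)),('scene',(142,159))):
    d=D[k];hsv=cv2.cvtColor(d['color'],cv2.COLOR_BGR2HSV)
    m=(hsv[...,0]>106)&(hsv[...,0]<130)&(hsv[...,1]>110); b=np.zeros_like(m); b[v-16:v+17,u-16:u+17]=1; m&=b
    c,_=cv2.findContours(m.astype(np.uint8),0,1); c=max(c,key=cv2.contourArea)
    ux=np.array([n[2],0,0])
    mx=np.array([.957,.290,0]);mx-=n*(mx@n);mx/=np.linalg.norm(mx);my=np.cross(n,mx)
    q=np.array([onpl(d,p[0])-w for p in c]); ab=np.c_[q@mx,q@my].astype(np.float32)*1000
    r=cv2.minAreaRect(ab);print(k,'frame in meter axes mm',np.round(r[0],1),np.round(r[1],1),round(r[2],1))
    P=pts(d)
    if k=='wrist':
        rm=b&((hsv[...,0]<8)|(hsv[...,0]>172))&(hsv[...,1]>120); pp=P[rm]; print('red depth below mouth mm',np.percentile((pp-w)@n*1000,[10,50,90]))
        pl=P[150:185,160:300].reshape(-1,3); e=(pl-w)@n*1000; e=e[abs(e)<8]; print('face offset',np.median(e),e.std(),len(e))
```

```text
wrist frame in meter axes mm [-0.1  0.5] [25.4 25.4] 88.8
red depth below mouth mm [-12.7488611  -11.84793745 -11.08515946]
face offset 0.5664286514234086 1.3659799633339107 4770
top frame in meter axes mm [-0.2  0.2] [25.9 25.9] 88.5
scene frame in meter axes mm [-9.   7.5] [17.2  6.4] 30.9
```

Run:
```python
from h import *
w=np.array([.6063,-.2746,.0940])
go(w+n*(.0672+.02),RT)
```

```text
t 5.88 tcp [ 0.5473 -0.2858  0.2083] j [-0.84  0.18 -0.3   0.85  0.48  0.81] F [ 0.13 -0.35 -1.38] gap 0.015545783830171979
shift mm [-7.9 -3.4 41.6] turn [ 0.0025 -0.0027  0.0079]
```

>>> apply_moves --rows '[{"xyz": [-8,-2.5,0],"turn": [0,0,0],"grip": 0},{"xyz": [-8,-2.5,20],"turn": [0,0,0],"grip": 0},{"xyz": [-8,-2.5,36],"turn": [0,0,0],"grip": 0},{"xyz": [-8,-2.5,36],"turn": [0,0,0],"grip": 0},{"xyz": [-8,-2.5,36],"turn": [0,0,0],"grip": 0},{"xyz": [-8,-2.5,36],"turn": [0,0,0],"grip": 0}]'

```text
clock: 6.38
tcp_pos: [0.5625, -0.2901, 0.1752]
orientation: [0.12, 0.692, 0.673, 0.232]
wrist_force: [-0.5, -0.6, -0.9]
finger_gap: 0.0152
grip_force: 49.0
```

```bash
cat >> h.py <<'E'
def avg(k=5):
    T=[];F=[];Q=[]
    for i in range(k):
        s=env.get_state(); T.append(s['tcp_pos']);F.append(s['wrist_force']);Q.append(rot().as_rotvec()); cam('top')
    return np.mean(T,0),R.from_rotvec(np.mean(Q,0)) if np.std(Q,0).max()<.1 else rot(),np.mean(F,0),np.std(T,0)
E
python3 - <<'E'
from h import *
w=np.array([.6063,-.2746,.0940])
t,r,F,sd=avg(6)
print('tcp',t.round(4),'sd',sd.round(4),'F',F.round(2),'F.n',F@n)
print('shift to +10mm',(r.inv().apply(w+n*.0772-t)*1000).round(1),'turn',(r.inv()*RT).as_rotvec().round(4))
tip=t+r.apply([0,0,.0672]); mx=np.array([.957,.290,0]);mx-=n*(mx@n);mx/=np.linalg.norm(mx)
print('tip rel well (up,left,out) mm',1000*np.array([(tip-w)@mx,(tip-w)@np.cross(n,mx),(tip-w)@n]))
d=cam('wrist'); cv2.imwrite('pics/w3.png',cv2.resize(d['color'][130:290,150:363],(800,600),interpolation=cv2.INTER_CUBIC))
for p in(w,tip):
    c=d['view']@np.r_[p,1]; u=d['camera_matrix']@c[:3]; print(((u[:2]/u[2]-[150,130])*3.755).round(0))
E
```

```text
tcp [ 0.5625 -0.2904  0.1755] sd [0.0001 0.0002 0.0002] F [-0.05 -0.05 -0.47] F.n -0.37803054807016007
shift to +10mm [ 2.2 -1.5 16.6] turn [ 0.0037 -0.0008  0.0068]
tip rel well (up,left,out) mm [ 0.91879893 -2.54236282 26.62641426]
[389. 222.]
[397. 273.]
```

View pics/w3.png

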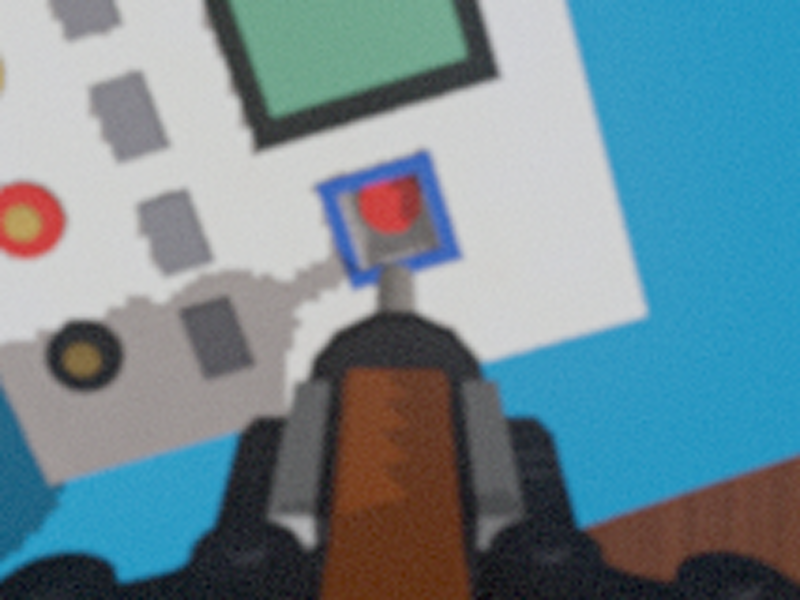

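The wrist crop shows the pin tip at about (397,270), in line with the frame centre at (389,220) and with the red cap visible. It still needs about 2.5 mm to the left and 1.5 mm down.

>>> apply_moves --rows '[{"xyz": [2.5,-1.5,5],"turn": [0.004,-0.001,0.007],"grip": 0},{"xyz": [2.5,-1.5,14],"turn": [0.004,-0.001,0.007],"grip": 0},{"xyz": [2.5,-1.5,20],"turn": [0.004,-0.001,0.007],"grip": 0},{"xyz": [2.5,-1.5,20],"turn": [0.004,-0.001,0.007],"grip": 0},{"xyz": [2.5,-1.5,20],"turn": [0.004,-0.001,0.007],"grip": 0}]'

```text
clock: 7.15
tcp_pos: [0.5705, -0.2837, 0.1558]
orientation: [0.117, 0.695, 0.671, 0.231]
wrist_force: [0.7, 0.5, -0.0]
finger_gap: 0.0155
grip_force: 49.0
```

```bash
cat > rep.py <<'E'
from h import *
import sys
w=np.array([.6063,-.2746,.0940])
mx=np.array([.957,.290,0]);mx-=n*(mx@n);mx/=np.linalg.norm(mx)
t,r,F,sd=avg(int(sys.argv[1]) if len(sys.argv)>1 else 4)
tip=t+r.apply([0,0,.0672])
print('t',env.get_state()['clock'],'sd',sd.max().round(5),'F(up,left,out)',np.round([F@mx,F@np.cross(n,mx),F@n],2))
print('tip rel well (up,left,out) mm',(1000*np.array([(tip-w)@mx,(tip-w)@np.cross(n,mx),(tip-w)@n])).round(2))
print('shift to mouth centre',(r.inv().apply(w+n*.0672-t)*1000).round(2),'turn',(r.inv()*RT).as_rotvec().round(4))
E
python3 rep.py
```

```text
t 7.35 sd 0.00043 F(up,left,out) [-0.   -0.06 -0.13]
tip rel well (up,left,out) mm [-0.71  1.25  5.31]
shift to mouth centre [-0.87  0.96  5.3 ] turn [-0.0018 -0.0014 -0.0009]
```

>>> apply_moves --rows '[{"xyz": [-0.7,0.9,3],"turn": [-0.002,-0.001,0],"grip": 0},{"xyz": [-0.7,0.9,6],"turn": [-0.002,-0.001,0],"grip": 0},{"xyz": [-0.7,0.9,9],"turn": [-0.002,-0.001,0],"grip": 0},{"xyz": [-0.7,0.9,12],"turn": [-0.002,-0.001,0],"grip": 0},{"xyz": [-0.7,0.9,13],"turn": [-0.002,-0.001,0],"grip": 0},{"xyz": [-0.7,0.9,13],"turn": [-0.002,-0.001,0],"grip": 0}]'

```text
clock: 7.85
tcp_pos: [0.5776, -0.283, 0.1454]
orientation: [0.118, 0.695, 0.67, 0.231]
wrist_force: [0.5, 0.6, -0.1]
finger_gap: 0.0149
grip_force: 49.0
```

```bash
python3 rep.py 4
```

```text
t 8.05 sd 0.00023 F(up,left,out) [ 0.39 -0.14 -0.28]
tip rel well (up,left,out) mm [ 0.09  0.03 -7.47]
shift to mouth centre [-0.05 -0.04 -7.47] turn [ 0.0005 -0.     -0.0009]
```

>>> apply_moves --rows '[{"xyz": [0,0,1],"turn": [0,0,0],"grip": 0},{"xyz": [0,0,2],"turn": [0,0,0],"grip": 0},{"xyz": [0,0,3],"turn": [0,0,0],"grip": 0},{"xyz": [0,0,3],"turn": [0,0,0],"grip": 0},{"xyz": [0,0,3],"turn": [0,0,0],"grip": 0}]'

```text
clock: 8.47
tcp_pos: [0.5791, -0.2829, 0.1433]
orientation: [0.119, 0.695, 0.67, 0.231]
wrist_force: [0.5, 0.4, 0.1]
finger_gap: 0.0155
grip_force: 49.0
```

```bash
python3 rep.py 4
```

```text
t 8.6667 sd 5e-05 F(up,left,out) [ 0.07  0.24 -0.82]
tip rel well (up,left,out) mm [  0.19  -0.13 -10.28]
shift to mouth centre [  0.04  -0.16 -10.28] turn [ 0.0007  0.0002 -0.0009]
```

>>> apply_moves --rows '[{"xyz": [0,0,1],"turn": [0,0,0],"grip": 0},{"xyz": [0,0,2],"turn": [0,0,0],"grip": 0},{"xyz": [0,0,2],"turn": [0,0,0],"grip": 0},{"xyz": [0,0,2],"turn": [0,0,0],"grip": 0}]'

```text
clock: 9.0
tcp_pos: [0.5802, -0.2827, 0.1418]
orientation: [0.119, 0.695, 0.67, 0.231]
wrist_force: [-1.2, 0.8, 1.2]
finger_gap: 0.0155
grip_force: 49.2
```

```bash
python3 rep.py 4
```

```text
t 9.2 sd 1e-05 F(up,left,out) [-0.17 -0.05  1.37]
tip rel well (up,left,out) mm [  0.32  -0.29 -12.12]
shift to mouth centre [  0.13  -0.32 -12.12] turn [ 0.0009  0.0005 -0.0008]
```

>>> apply_moves --rows '[{"xyz": [0,0,1],"turn": [0,0,0],"grip": 0},{"xyz": [0,0,2],"turn": [0,0,0],"grip": 0},{"xyz": [0,0,3],"turn": [0,0,0],"grip": 0},{"xyz": [0,0,4],"turn": [0,0,0],"grip": 0},{"xyz": [0,0,4],"turn": [0,0,0],"grip": 0}]'

```text
clock: 9.62
tcp_pos: [0.5821, -0.2822, 0.1382]
orientation: [0.119, 0.695, 0.67, 0.231]
wrist_force: [-2.1, -0.8, 4.6]
finger_gap: 0.0152
grip_force: 49.6
```

```bash
python3 rep.py 4
```

```text
t 9.8167 sd 4e-05 F(up,left,out) [-0.21 -0.09  4.58]
tip rel well (up,left,out) mm [  0.32  -0.34 -16.16]
shift to mouth centre [  0.17  -0.33 -16.16] turn [ 0.001   0.0005 -0.0008]
```

>>> apply_moves --rows '[{"xyz": [0,0,0.7],"turn": [0,0,0],"grip": 0},{"xyz": [0,0,1.5],"turn": [0,0,0],"grip": 0},{"xyz": [0,0,1.5],"turn": [0,0,0],"grip": 0}]'

```text
clock: 10.07
tcp_pos: [0.5829, -0.282, 0.137]
orientation: [0.119, 0.695, 0.67, 0.231]
wrist_force: [-3.0, -1.1, 4.5]
finger_gap: 0.0154
grip_force: 49.7
```

```bash
python3 rep.py 4
```

```text
t 10.2667 sd 2e-05 F(up,left,out) [-0.26 -0.25  5.38]
tip rel well (up,left,out) mm [  0.34  -0.34 -17.68]
shift to mouth centre [  0.17  -0.35 -17.68] turn [ 0.001   0.0005 -0.0008]
```

>>> apply_moves --rows '[{"xyz": [0,0,0.3],"turn": [0,0,0],"grip": 0},{"xyz": [0,0,0.6],"turn": [0,0,0],"grip": 0},{"xyz": [0,0,0.6],"turn": [0,0,0],"grip": 0}]'

```text
clock: 10.52
tcp_pos: [0.583, -0.282, 0.1367]
orientation: [0.119, 0.695, 0.67, 0.231]
wrist_force: [-4.2, -0.3, 7.0]
finger_gap: 0.0153
grip_force: 50.2
```

```bash
python3 rep.py 4
```

```text
t 10.7167 sd 1e-05 F(up,left,out) [-0.53  0.32  7.64]
tip rel well (up,left,out) mm [  0.34  -0.36 -18.06]
shift to mouth centre [  0.18  -0.35 -18.06] turn [ 0.001   0.0006 -0.0009]
```

>>> apply_moves --rows '[{"xyz": [0,0,0.1],"turn": [0,0,0],"grip": 0},{"xyz": [0,0,0.1],"turn": [0,0,0],"grip": 0},{"xyz": [0,0,0.1],"turn": [0,0,0],"grip": 0},{"xyz": [0,0,0.1],"turn": [0,0,0],"grip": 0},{"xyz": [0,0,0.1],"turn": [0,0,0],"grip": 0},{"xyz": [0,0,0.1],"turn": [0,0,0],"grip": 0},{"xyz": [0,0,0.1],"turn": [0,0,0],"grip": 0},{"xyz": [0,0,0.1],"turn": [0,0,0],"grip": 0},{"xyz": [0,0,0.1],"turn": [0,0,0],"grip": 0},{"xyz": [0,0,0.1],"turn": [0,0,0],"grip": 0}]'

```text
clock: 11.55
tcp_pos: [0.5831, -0.2819, 0.1366]
orientation: [0.119, 0.695, 0.67, 0.231]
wrist_force: [-5.4, -1.8, 6.6]
finger_gap: 0.0152
grip_force: 50.2
```

>>> apply_moves --rows '[{"xyz": [0,0,-3],"turn": [0,0,0],"grip": 0},{"xyz": [0,0,-8],"turn": [0,0,0],"grip": 0},{"xyz": [0,0,-15],"turn": [0,0,0],"grip": 0},{"xyz": [0,0,-25],"turn": [0,0,0],"grip": 0},{"xyz": [0,0,-45],"turn": [0,0,0],"grip": 0},{"xyz": [0,0,-75],"turn": [0,0,0],"grip": 0},{"xyz": [0,0,-100],"turn": [0,0,0],"grip": 0},{"xyz": [0,0,-100],"turn": [0,0,0],"grip": 0},{"xyz": [0,0,-100],"turn": [0,0,0],"grip": 0}]'

```text
clock: 12.3
tcp_pos: [0.535, -0.2972, 0.2247]
orientation: [0.12, 0.695, 0.67, 0.231]
wrist_force: [-0.6, -0.7, -1.2]
finger_gap: 0.0155
grip_force: 49.0
```

Run:
```python
from h import *
go([.5977,.1618,.2],D0); go([.5977,.1618,.25],D0)
d=cam('top'); d0=__import__('pickle').load(open('d0.pkl','rb'))['top']
# did the meter move: blue frame centre
hsv=cv2.cvtColor(d['color'],cv2.COLOR_BGR2HSV); hs=cv2.cvtColor(d0['color'],cv2.COLOR_BGR2HSV)
for h in(hs,hsv):
    b=np.zeros(h.shape[:2],bool); b[166:194,392:420]=1
    m=b&(h[...,0]>105)&(h[...,0]<130)&(h[...,1]>120); print(m.sum(),np.argwhere(m).mean(0))
```

```text
t 12.3 tcp [ 0.535  -0.2972  0.2247] j [-0.87  0.16 -0.27  0.9   0.48  0.79] F [-0.61 -0.68 -1.23] gap 0.015511900011229407
shift mm [448.9   9.8 116.8] turn [ 0.5    -0.1669 -0.0013]
t 12.3 tcp [ 0.535  -0.2972  0.2247] j [-0.87  0.16 -0.27  0.9   0.48  0.79] F [-0.61 -0.68 -1.23] gap 0.015511900011229407
shift mm [456.9  33.6  73.6] turn [ 0.5    -0.1669 -0.0013]
66 [179.65151515 406.12121212]
66 [179.60606061 405.95454545]
```

>>> apply_moves --rows '[{"xyz": [457,33,74],"turn": [0.5,-0.167,-0.001],"grip": 0},{"xyz": [457,33,74],"turn": [0.5,-0.167,-0.001],"grip": 0},{"xyz": [457,33,74],"turn": [0.5,-0.167,-0.001],"grip": 0},{"xyz": [457,33,74],"turn": [0.5,-0.167,-0.001],"grip": 0},{"xyz": [457,33,74],"turn": [0.5,-0.167,-0.001],"grip": 0},{"xyz": [457,33,74],"turn": [0.5,-0.167,-0.001],"grip": 0},{"xyz": [457,33,74],"turn": [0.5,-0.167,-0.001],"grip": 0},{"xyz": [457,33,74],"turn": [0.5,-0.167,-0.001],"grip": 0},{"xyz": [457,33,74],"turn": [0.5,-0.167,-0.001],"grip": 0},{"xyz": [457,33,74],"turn": [0.5,-0.167,-0.001],"grip": 0},{"xyz": [457,33,74],"turn": [0.5,-0.167,-0.001],"grip": 0},{"xyz": [457,33,74],"turn": [0.5,-0.167,-0.001],"grip": 0}]'

```text
clock: 13.35
tcp_pos: [0.5962, 0.17, 0.2466]
orientation: [-0.003, 0.717, 0.698, 0.0]
wrist_force: [-0.0, -1.5, -1.6]
finger_gap: 0.0152
grip_force: 49.1
```

Run:
```python
from h import *
t,r,F,sd=avg(6); print(t,sd,F)
p=np.array([.5977,.1618,.14]); print((r.inv().apply(p-t)*1000).round(2),(r.inv()*D0).as_rotvec().round(4))
```

```text
[0.5961941  0.16542346 0.24671592] [0.00011224 0.00285791 0.00032975] [-4.09286451e-04 -4.97433010e-01 -8.25083079e-01]
[ -3.81   2.11 106.7 ] [-0.0046 -0.0022  0.0043]
```

>>> apply_moves --rows '[{"xyz": [-1,2,30],"turn": [-0.004,-0.002,0.004],"grip": 0},{"xyz": [-1,2,60],"turn": [-0.004,-0.002,0.004],"grip": 0},{"xyz": [-1,2,90],"turn": [-0.004,-0.002,0.004],"grip": 0},{"xyz": [-1,2,90],"turn": [-0.004,-0.002,0.004],"grip": 0},{"xyz": [-1,2,90],"turn": [-0.004,-0.002,0.004],"grip": 0},{"xyz": [-1,2,90],"turn": [-0.004,-0.002,0.004],"grip": 0}]'

```text
clock: 14.15
tcp_pos: [0.5995, 0.1612, 0.1601]
orientation: [0.001, 0.721, 0.693, 0.001]
wrist_force: [0.2, 0.8, 0.6]
finger_gap: 0.0154
grip_force: 49.1
```

```bash
cat > rs.py <<'E'
from h import *
t,r,F,sd=avg(5); print(env.get_state()['clock'],t.round(4),sd.round(4),F.round(2))
p=np.array([.5977,.1618,.0732]); print((r.inv().apply(p-t)*1000).round(2),(r.inv()*D0).as_rotvec().round(4))
E
python3 rs.py
python3 - <<'E'
from h import *
d=cam('scene'); cv2.imwrite('pics/s4.png',cv2.resize(d['color'][190:320,260:433],(798,600),interpolation=cv2.INTER_CUBIC))
d2=cam('wrist');t,r,F,sd=avg(2);tip=t+r.apply([0,0,.0672])
for p in (tip,[.5977,.1611,.056]):
    c=d['view']@np.r_[p,1]; u=d['camera_matrix']@c[:3]; print(((u[:2]/u[2]-[260,190])*4.615).round(0))
E
```

```text
14.4 [0.6    0.1617 0.1607] [0.0003 0.0003 0.0003] [0.05 0.2  0.17]
[-0.1  -2.8  87.49] [ 0.0053 -0.0007 -0.0042]
[291. 270.]
[278. 315.]
```

View pics/s4.png

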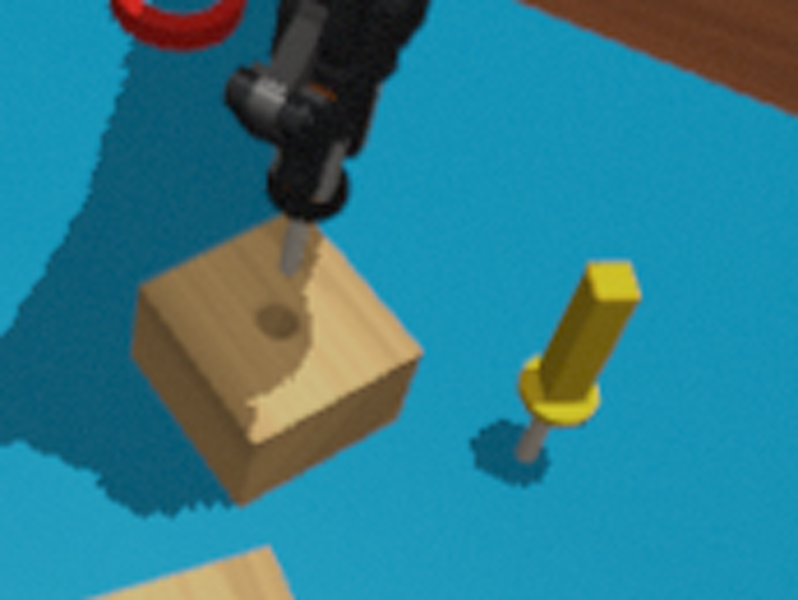

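Run:
```python
from h import *
d=cam('scene')
g=cv2.cvtColor(d['color'],cv2.COLOR_BGR2GRAY); c=g[245:275,305:335]
c=cv2.resize(c,None,fx=8,fy=8,interpolation=cv2.INTER_CUBIC)
for th in (60,70,80,90):
    m=(c<th).astype(np.uint8); k,l,s,ce=cv2.connectedComponentsWithStats(m)
    for i in range(1,k):
        u=(ce[i]+.5)/8-.5+[305,245]
        if s[i,4]>800: print(th,u.round(1),s[i,2:]/8,ray(d,u,.056).round(4))
```

```text
90 [320.  259.4] [  8.625   6.75  318.   ] [0.6001 0.1617 0.056 ]
```

The scene crop shows the tip at about (290,272), just above and behind the stand's hole at (278,322). Their relative offset puts the hole at x≈0.599, well within the clearance.

>>> apply_moves --rows '[{"xyz": [0,-1,10],"turn": [0.005,-0.001,-0.004],"grip": 0},{"xyz": [0,-1,20],"turn": [0.005,-0.001,-0.004],"grip": 0},{"xyz": [0,-1,30],"turn": [0.005,-0.001,-0.004],"grip": 0},{"xyz": [0,-1,38],"turn": [0.005,-0.001,-0.004],"grip": 0},{"xyz": [0,-1,44],"turn": [0.005,-0.001,-0.004],"grip": 0},{"xyz": [0,-1,48],"turn": [0.005,-0.001,-0.004],"grip": 0},{"xyz": [0,-1,48],"turn": [0.005,-0.001,-0.004],"grip": 0}]'

```text
clock: 15.23
tcp_pos: [0.5969, 0.1621, 0.1089]
orientation: [-0.001, 0.719, 0.695, -0.002]
wrist_force: [0.7, 0.5, -0.7]
finger_gap: 0.0155
grip_force: 49.1
```

```bash
python3 rs.py
```

```text
15.4833 [0.5977 0.1622 0.1101] [0.0005 0.0001 0.0008] [-0.    0.18 -0.25]
[-0.38  0.17 36.93] [-0.0034  0.0009  0.0007]
```

>>> apply_moves --rows '[{"xyz": [0,0.5,8],"turn": [-0.003,0.001,0],"grip": 0},{"xyz": [0,0.5,16],"turn": [-0.003,0.001,0],"grip": 0},{"xyz": [0,0.5,24],"turn": [-0.003,0.001,0],"grip": 0},{"xyz": [0,0.5,30],"turn": [-0.003,0.001,0],"grip": 0},{"xyz": [0,0.5,34],"turn": [-0.003,0.001,0],"grip": 0},{"xyz": [0,0.5,34],"turn": [-0.003,0.001,0],"grip": 0},{"xyz": [0,0.5,34],"turn": [-0.003,0.001,0],"grip": 0}]'

```text
clock: 16.07
tcp_pos: [0.5978, 0.1622, 0.0759]
orientation: [-0.0, 0.719, 0.695, -0.0]
wrist_force: [0.5, -0.6, 0.4]
finger_gap: 0.0154
grip_force: 49.1
```

```bash
python3 rs.py
```

```text
16.3167 [0.5983 0.1622 0.0765] [0.0003 0.     0.0004] [ 0.16 -0.18 -0.24]
[-0.45 -0.58  3.31] [ 0.0008 -0.0004  0.0007]
```

Inserted with no side force. I'll feel for the collar contact next.

>>> apply_moves --rows '[{"xyz": [0,0,1],"turn": [0,0,0],"grip": 0},{"xyz": [0,0,2],"turn": [0,0,0],"grip": 0},{"xyz": [0,0,2.7],"turn": [0,0,0],"grip": 0},{"xyz": [0,0,2.7],"turn": [0,0,0],"grip": 0},{"xyz": [0,0,2.7],"turn": [0,0,0],"grip": 0}]'

```text
clock: 16.73
tcp_pos: [0.5981, 0.1622, 0.0736]
orientation: [-0.0, 0.719, 0.695, -0.0]
wrist_force: [-0.5, -0.5, -0.6]
finger_gap: 0.0157
grip_force: 49.1
```

```bash
python3 rs.py
```

```text
16.9833 [0.5981 0.1622 0.0737] [0. 0. 0.] [ 0.38 -0.42 -0.37]
[-0.42 -0.4   0.46] [-0.0001 -0.0002  0.0008]
```

>>> apply_moves --rows '[{"xyz": [0,0,0.5],"turn": [0,0,0],"grip": 0},{"xyz": [0,0,0.5],"turn": [0,0,0],"grip": 0},{"xyz": [0,0,0.5],"turn": [0,0,0],"grip": 0}]'

```text
clock: 17.23
tcp_pos: [0.5982, 0.1622, 0.0732]
orientation: [-0.0, 0.719, 0.695, 0.0]
wrist_force: [0.4, 0.4, -0.1]
finger_gap: 0.0152
grip_force: 49.3
```

```bash
python3 rs.py
```

```text
17.4833 [0.5982 0.1622 0.0732] [0. 0. 0.] [ 0.34 -0.18 -0.17]
[-0.42 -0.45  0.  ] [-0.     -0.0002  0.0008]
```

>>> apply_moves --rows '[{"xyz": [0,0,0.5],"turn": [0,0,0],"grip": 0},{"xyz": [0,0,0.5],"turn": [0,0,0],"grip": 0},{"xyz": [0,0,0.5],"turn": [0,0,0],"grip": 0}]'

```text
clock: 17.73
tcp_pos: [0.5982, 0.1622, 0.0732]
orientation: [0.0, 0.719, 0.695, 0.0]
wrist_force: [-1.4, 0.0, 4.8]
finger_gap: 0.0152
grip_force: 49.7
```

```bash
python3 rs.py
```

```text
17.9833 [0.5982 0.1622 0.0732] [0. 0. 0.] [-1.87 -0.53  5.22]
[-0.43 -0.47 -0.03] [ 0.0003 -0.0002  0.0008]
```

The collar is seated with about 5 N on it. I'll release and withdraw straight up.

>>> apply_moves --rows '[{"xyz": [0,0,-0.4],"turn": [0,0,0],"grip": 0.25},{"xyz": [0,0,-0.4],"turn": [0,0,0],"grip": 0.5},{"xyz": [0,0,-0.4],"turn": [0,0,0],"grip": 0.9},{"xyz": [0,0,-0.4],"turn": [0,0,0],"grip": 1},{"xyz": [0,0,-0.4],"turn": [0,0,0],"grip": 1},{"xyz": [0,0,-0.4],"turn": [0,0,0],"grip": 1},{"xyz": [0,0,-0.4],"turn": [0,0,0],"grip": 1},{"xyz": [0,0,-0.4],"turn": [0,0,0],"grip": 1}]'

```text
clock: 18.65
tcp_pos: [0.5981, 0.1622, 0.073]
orientation: [-0.0, 0.719, 0.695, 0.0]
wrist_force: [0.2, 0.8, -0.1]
finger_gap: 0.0855
grip_force: 0.0
```

>>> apply_moves --rows '[{"xyz": [0,0,-15],"turn": [0,0,0],"grip": 1},{"xyz": [0,0,-40],"turn": [0,0,0],"grip": 1},{"xyz": [0,0,-75],"turn": [0,0,0],"grip": 1},{"xyz": [0,0,-110],"turn": [0,0,0],"grip": 1},{"xyz": [0,0,-150],"turn": [0,0,0],"grip": 1},{"xyz": [0,0,-180],"turn": [0,0,0],"grip": 1},{"xyz": [-150,-150,-180],"turn": [0,0,0],"grip": 1},{"xyz": [-150,-150,-180],"turn": [0,0,0],"grip": 1},{"xyz": [-150,-150,-180],"turn": [0,0,0],"grip": 1},{"xyz": [-150,-150,-180],"turn": [0,0,0],"grip": 1},{"xyz": [-150,-150,-180],"turn": [0,0,0],"grip": 1},{"xyz": [-150,-150,-180],"turn": [0,0,0],"grip": 1}]'

```text
clock: 19.65
tcp_pos: [0.4379, 0.0149, 0.253]
orientation: [-0.001, 0.72, 0.694, -0.002]
wrist_force: [-0.3, 0.6, 0.5]
finger_gap: 0.0856
grip_force: 0.0
```

Run:
```python
from h import *
a=cam('scene')['color'];b=cam('top')['color']
s=env.get_state();print(s['clock'],s['tcp_pos'],s['finger_gap'],s['qvel'])
cv2.imwrite('pics/f.png',np.vstack([a,b])[:, :].copy() if 0 else np.hstack([cv2.resize(a[100:384],(400,300)),cv2.resize(b,(400,300))]))
```

```text
19.75 [0.4421577  0.01645038 0.25366481] 0.08517017928991405 [ 0.03618822  0.04217587  0.05008478 -0.01843614  0.00762786  0.01397235]
```

View pics/f.png

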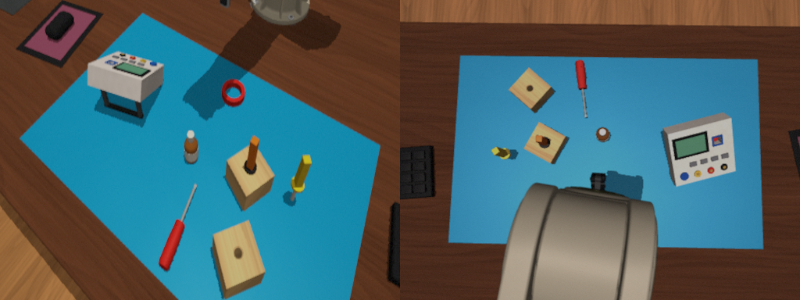

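The probe stands upright in its stand, at (252,155) in the left view and (545,140) in the right. The meter, tape, flux and driver haven't moved, and the arm is clear of everything.

```bash
python3 -c "
from workcell import ticket
print(ticket.hand_in())"
```

```text
the job is handed in; nothing more can be done
None
```

I pressed the reset button to its hard stop, held it about a second and let it go, then put the probe back upright in its stand and released it; the job is handed in at about 20 s, with the meter and bystanders unmoved.

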